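Prop up the tablet and set the hearing-test dial to its third stop

TASK

Get the hearing test ready: lift the tablet out of its charging cradle and stand it on its long lower edge in front of the compress carton, leaning back against the carton's long side with the screen facing you. Then take the bar grip of the level dial on the console, and turn it clockwise to its third stop, three clicks up from the end stop at the white dot (there the pointer looks straight up the panel at the green dot), without running past it. Leave the carton and the bottles where they stand, and finish while still holding the dial in your grip at the third stop.

Things in the scene. Friction and masses are not known exactly. Their poses are not given: they have to be found in the camera images.
- tablet: Rugged grey tablet computer, a slab 10 mm thick (its x), 170 mm wide (its y), 122 mm high (its z), 0.34 kg; origin in the middle of its lower long edge face, z along its height to the upper long edge, screen (white chart on black) on the -x face, back on the +x face. At the start it stands upright in the cradle's slot, screen towards the robot, 98 mm of it standing free above the cradle.
- cradle: Fixed white charging cradle, 62 x 198 x 34 mm (x, y, z), origin at the centre of its underside, z up, with an upright slot along its y, 13 mm wide, 174 mm long, 24 mm deep (slot floor 10 mm above the worktop); the tablet lifts straight up out of it.
- carton: Loose full carton of gauze compresses, white with blue rings, 116 x 227 x 74 mm (x, y, z), 0.95 kg, origin at the centre of its underside, z up; the long side facing -x of its frame looks towards the robot and is the one to lean the tablet on.
- console: Fixed hearing-test console, white bench instrument on two front feet and a rear wire bail, housing 150 x 230 x 45 mm, its flat top panel sloped 20 degrees down towards its -x side (the user's side); origin on the worktop under the middle of the panel, z up, x away from the user; panel middle 74 mm above the worktop. The dial sits left of the middle; display, keys and sockets on the right stand at most 5 mm proud.
- dial_grip (a point): Middle of the bar grip of the black level dial, on its turning axis, 20 mm above the panel. The frame turns with the dial: x along the bar towards the white pointer end, z out of the panel along the axis (20 degrees off vertical). The bar is 42 mm long (x), 12 mm thick (y) and stands from 6.5 to 29 mm above the panel, over a skirt of 51 mm diameter reaching up to 7.5 mm. At the third stop the pointer points straight up the panel's slope.
- dial (a joint): Angle of the level dial, rad: 0 at the end stop (pointer at the white dot), growing clockwise as seen from above the panel. Seven stops, 0.419 rad (24 degrees) apart: 0, 0.419, 0.838, 1.257 (third stop), ... 2.513; a sprung roller clicks into each, with about 0.08 N m to get over the hump between two stops. At the start the dial rests at the end stop or at the first stop.
- bottle_white: Loose white plastic bottle with blue label, 61 mm diameter, 150 mm high, behind the work; origin at the centre of its foot.
- bottle_brown: Loose brown glass bottle with black cap, 60 mm diameter, 142 mm high, behind the work; origin at the centre of its foot.
Mind the look-alikes: they are no part of the job. Several things have the shape of the tablet; the one meant has the colours described above.

How it is judged:
By the outcome, as a careful person would: the job done as asked, in the order asked, and still so for the second after the job is handed in, while the arm keeps its last pose, push and grip.
It also fails if it takes over 43 s, if anything falls off the work surface, if the arm or the gripper's body presses on something with over 40 N, if the wrist force passes 120 N, or if a joint passes its speed limit or range.

ROBOT

A 6-joint arm with a two-finger parallel gripper is mounted at the origin on a cart in front of the work surface, level with it; the furniture and walls round the work are solid. World frame = base frame: x ahead of the robot, y to its left, z up, the work surface at z = 0. Lengths are in m, angles in rad, forces in N, time in s.
With the tool pointing down it reaches from about 0.375 to 0.975 m from the base axis. Payload 3.8 kg.
Tool frame: the origin (TCP) lies midway between the tips of the shut fingers; the grasp point (between the pads) lies 19 mm behind it (bot.grip_point_offset is the z of the grasp point in the tool frame, in m); z points along the fingers, y is the line along which they close (so a half turn about z gives the same grasp; the last joint's range is limited). The gripper opens to 85 mm and grips with 20 to 120 N. Pads are 22 mm wide; open, the fingers measure 114 mm over their backs; the gripper's body (76 mm by 85 mm) begins 54 mm behind the grasp point. The pads swing forward as they close: fully open they stand 13 mm farther back than shut.
Start: joints at [1.226, 0.264, 1.604, -0, 1.274, -0.037], TCP at [0.204, 0.643, 0.231] pointing down, gripper open.
Joint ranges: [-2.63, 2.63], [-0.94, 2.18], [0.31, 2.57], [-1.31, 4.45], [0, 2.66], [-2.55, 2.55]. Speed limits (rad/s): [2.57, 2.57, 3.14, 3.14, 3.14, 3.14].

INTERFACE

Orientations are given as a rotation vector (axis times angle).
In Python, from workcell import sensors, optics, order, bot gives the robot as it stands.
- The arm moves only by the tool play_rows, never from a script. Its argument "commands" is a list of rows, each a list of 6 numbers: the shift along the tool's x, y, z in cm, then the turn, a rotation vector about the tool's x, y, z in rad. In form: [[dx, dy, dz, wx, wy, wz], ...]. A call has 1 to 5 rows; each row shifts and turns the commanded pose from where the row before left it, along the tool's axes as they then stand; what a row does not reach is not made up. A row lasts 1/12 s, in which the tool goes at most 41.7 mm and 7.16 degrees, less where a joint would pass 70% of its speed; a pose out of reach is approached as far as the arm can. A call with a gripper value outside its range is refused whole. "grip" is the closure, from 0 (fully open) to 1 (shut), set as the call begins (left out, the last holds). The fingers move at their own pace and stop on an object; "force" is the grip in N (left out, the last holds). Time passes only in rows, so rows that do not move let the fingers close. It gives the time, the measured TCP pose, the force, the opening and the grip force at its end, in the units of the state.
- sensors.read_state(): the state, without advancing time (a new reading comes with each control period).
- optics.read_camera(name): name is "side" or "top"; returns the picture (420x560x3 uint8, red, green, blue); there is no depth.
- optics.camera_info(name): a dict with "mtx" (3x3 intrinsics, pixels), "R" (3x3) and "t" (3): a world point X has camera coordinates R X + t. Camera axes: x right, y down, z forward; pixel columns grow to the right and rows downward; lengths in m; the calibration is good to about 2 mm. A picture is of the moment at which its call begins. camera_info takes no time and is no camera call.
- order.finish_job(): hands the job in; it is judged then, once.
The state is a dict: "time": time; "q": joint angles; "joint_vel": joint speeds; "joint_torque": joint torques, N m; "tool_pos": TCP position; "tcp_rot": TCP orientation; "wrist_force": force on the tool from outside, world axes, zero at the start; "torque": the same for the moment, N m; "width": opening from 0.0 (shut) to 1.0 (fully open); "grip_force": force on a finger pad.
Only numpy, scipy, OpenCV 4.12 (cv2) and the standard library are available. Lean on these libraries where they do the work, as an engineer would, in place of code of your own. Each camera call takes 0.05 s, during which the arm holds its last target. There are 200 camera calls.

## Working session

There is one attempt and no reset: what is moved stays moved. The work goes in short steps, Python scripts to look and compute and a tool call to move; the robot and the scene stay as the last step left them, time stands still between calls to the robot, and variables do not carry over. Pictures are saved under pics/ and viewed, at most 13 in all, crops included, and the job is handed in when it is done.

Besides the shell and the picture viewer there is one more tool, called after "Request:" by a JSON object that holds its "name" and its "arguments", one argument or row to a line. play_rows: Moves the arm, as the interface text tells. Its arguments: {"type":"object","properties":{"commands":{"type":"array","items":{"type":"array","items":{"type":"number"}}},"grip":{"type":"number"},"force":{"type":"number"}},"required":["commands"]}

```bash
ls; mkdir -p pics; python3 - <<'E'
from workcell import sensors, optics, order, bot
import cv2,numpy as np
np.set_printoptions(precision=4,suppress=True)
for n in("side","top"):
    im=optics.read_camera(n);cv2.imwrite(f"pics/{n}0.png",cv2.resize(im[:,:,::-1],None,fx=1.4,fy=1.4,interpolation=cv2.INTER_CUBIC));cv2.imwrite(f"{n}_raw.png",im[:,:,::-1])
    c=optics.camera_info(n);print(n,c["mtx"],c["R"],c["t"],-np.array(c["R"]).T@c["t"])
print(sensors.read_state(),bot.grip_point_offset)
E
```

```text
pics
side [[397.7049   0.     278.8725]
 [  0.     397.7049 210.6321]
 [  0.       0.       1.    ]] [[-0.9972 -0.0745 -0.0093]
 [-0.0421  0.6572 -0.7525]
 [ 0.0622 -0.75   -0.6585]] [ 0.62   -0.0411  1.6605] [0.5133 1.3186 1.0683]
top [[400.9524   0.     281.7208]
 [  0.     400.9524 202.5193]
 [  0.       0.       1.    ]] [[ 0.0222 -0.9998 -0.0002]
 [-0.9957 -0.0221 -0.0895]
 [ 0.0894  0.0022 -0.996 ]] [0.1918 0.6011 1.3533] [0.4733 0.2021 1.4016]
{'time': 0.1, 'q': array([ 1.2261,  0.2647,  1.6053,  0.    ,  1.2737, -0.0369]), 'joint_vel': array([-0.0006,  0.0007, -0.0021, -0.0014,  0.0007, -0.0003]), 'joint_torque': array([  0.0013, -51.6704, -36.859 ,   0.0001,   0.0063,   0.    ]), 'tool_pos': array([0.2043, 0.6427, 0.2301]), 'tcp_rot': array([-0.4814, -3.1041,  0.0031]), 'wrist_force': array([-0.336 ,  0.1105,  0.3027]), 'torque': array([0.0292, 0.004 , 0.0151]), 'grip_force': 0.0, 'width': 1.0010887428953466} -0.0187
```

View pics/side0.png

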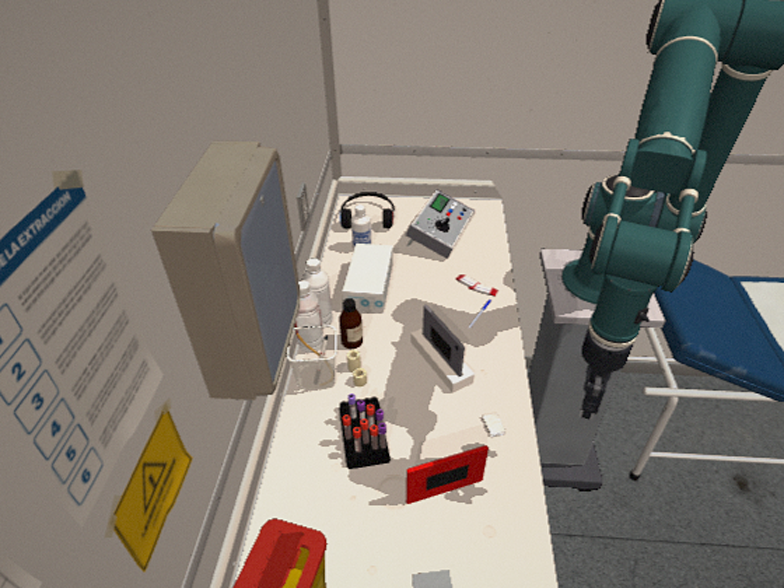

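View pics/top0.png

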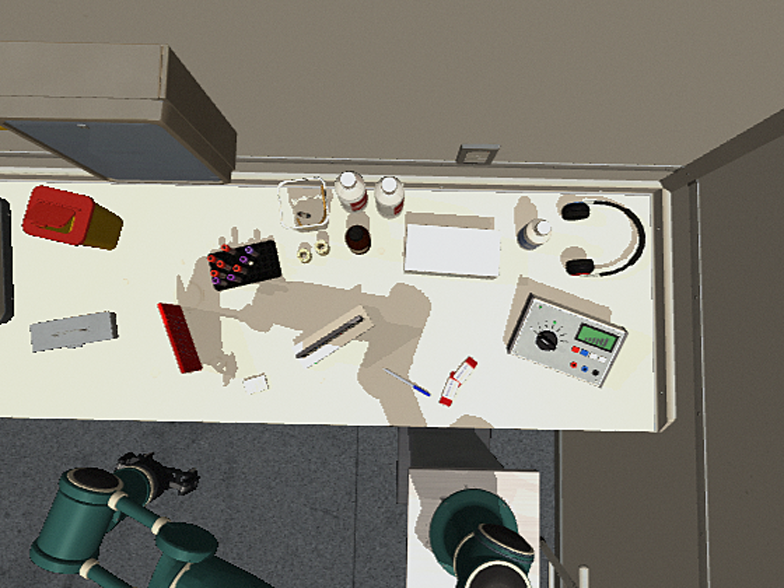

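Top view (pixels of the 1.4x picture): tablet and cradle at (335,335), carton at (452,250), console at (567,340), dial at (547,340). The side view shows the tablet at (443,338) and the carton at (368,275). I'll enlarge these for pixel-accurate corners.

```bash
python3 - <<'E'
import cv2,numpy as np
def crop(n,x0,y0,x1,y1,f):
    im=cv2.imread(f"{n}_raw.png")[y0:y1,x0:x1]
    im=cv2.resize(im,None,fx=f,fy=f,interpolation=cv2.INTER_CUBIC)
    for x in range((x0+9)//10*10,x1,10):
        cv2.line(im,((x-x0)*f,0),((x-x0)*f,4 if x%50 else 12),(0,0,255),1)
        if x%50==0: cv2.putText(im,str(x),((x-x0)*f,22),0,.4,(0,0,255),1)
    for y in range((y0+9)//10*10,y1,10):
        cv2.line(im,(0,(y-y0)*f),(4 if y%50 else 12,(y-y0)*f),(0,0,255),1)
        if y%50==0: cv2.putText(im,str(y),(14,(y-y0)*f+4),0,.4,(0,0,255),1)
    return im
a=crop("top",205,200,275,270,5); b=crop("top",355,200,455,280,4)
c=crop("side",285,210,345,280,5); d=crop("side",240,130,345,225,4)
def row(a,b):
    h=max(a.shape[0],b.shape[0]);p=lambda i:cv2.copyMakeBorder(i,0,h-i.shape[0],0,0,0)
    return np.hstack([p(a),p(b)])
cv2.imwrite("pics/c1.png",row(a,b));cv2.imwrite("pics/c2.png",row(c,d))
E
```

```text
(no output)
```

View pics/c1.png

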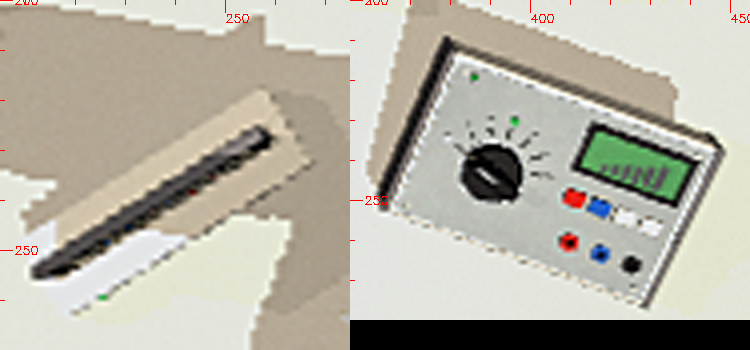

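View pics/c2.png

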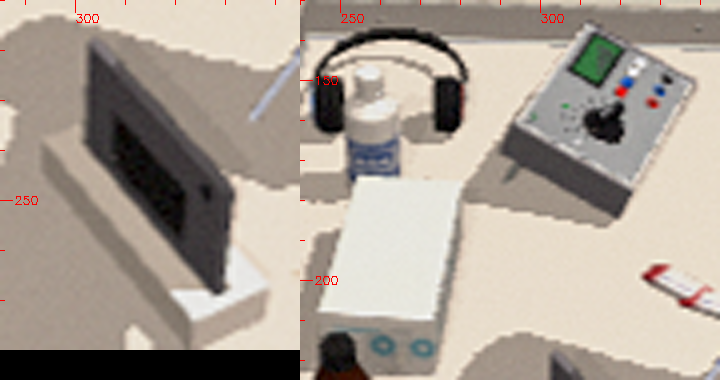

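Crops: in the top view the tablet's upper edge runs from (212,254) to (258.6,227.4), and the dial centre is at (390,243) with the bar's white line pointing upper left, about 75–80° anticlockwise from up-slope, so it is near the end stop. In the side view the tablet's upper edge runs from (331.4,248) to (303,218.4), and the carton top corners are (254,174.5), (281,175.5), (274,210) and (244.5,208).

```bash
cat > h.py <<'E'
from workcell import sensors, optics, order, bot
import cv2,numpy as np
from scipy.spatial.transform import Rotation as Ro
np.set_printoptions(precision=4,suppress=True)
C={n:optics.camera_info(n) for n in("side","top")}
def ray(n,p):
    c=C[n];R=np.array(c["R"]);d=R.T@np.linalg.inv(c["mtx"])@[p[0],p[1],1.];return -R.T@c["t"],d/np.linalg.norm(d)
def plane(n,p,z):
    o,d=ray(n,p);return o+d*(z-o[2])/d[2]
def tri(ps,pt):
    o1,d1=ray("side",ps);o2,d2=ray("top",pt)
    A=np.stack([d1,-d2],1);s=np.linalg.lstsq(A,o2-o1,rcond=None)[0]
    a,b=o1+s[0]*d1,o2+s[1]*d2;return (a+b)/2,np.linalg.norm(a-b)
def proj(n,X):
    c=C[n];p=np.array(c["mtx"])@(np.array(c["R"])@X+c["t"]);return p[:2]/p[2]
E
python3 - <<'E'
from h import *
print("tab near",tri((331.4,248),(212,254.4)),"far",tri((303,218.4),(258.6,227.4)))
for p in [(254.3,174.5),(280.8,175.5),(273.8,210),(244.5,208)]:
    X=plane("side",p,.074);print("carton",X,proj("top",X))
im=cv2.imread("top_raw.png")
hsv=cv2.cvtColor(im,cv2.COLOR_BGR2HSV)
# carton: bluish-white vs cream table
y0,y1,x0,x1=145,215,275,375
print("sample carton",im[180,320],"table",im[225,340],"front",im[196,320],im[200,320])
m=((im[:,:,0].astype(int)-im[:,:,2]>-2)&(im[:,:,2]>200)).astype(np.uint8)
sub=m[y0:y1,x0:x1];cs,_=cv2.findContours(sub,0,2);c=max(cs,key=cv2.contourArea)
print("carton area",cv2.contourArea(c),cv2.boxPoints(cv2.minAreaRect(c))+[x0,y0],cv2.approxPolyDP(c,3,True)[:,0]+[x0,y0])
# tablet dark in top view
m=(im.max(2)<95).astype(np.uint8);sub=m[215:265,205:265];cs,_=cv2.findContours(sub,0,2);c=max(cs,key=cv2.contourArea)
print("tab",cv2.boxPoints(cv2.minAreaRect(c))+[205,215])
# dial dark
sub=m[230:262,380:405];cs,_=cv2.findContours(sub,0,2);c=max(cs,key=cv2.contourArea);print("dial top",cv2.minEnclosingCircle(c))
s=cv2.imread("side_raw.png");m=(s.max(2)<70).astype(np.uint8)[145:172,300:328];cs,_=cv2.findContours(m,0,2);c=max(cs,key=cv2.contourArea);print("dial side",cv2.boundingRect(c),cv2.minEnclosingCircle(c))
for n,ps in (("top",[(363,251),(429,277),(448,237),(379,210)]),):
    print("panel corners",[plane(n,p,z) for p,z in zip(ps,(.048,.048,.0995,.0995))])
print(tri((315.5,159.5),(389,242)))
E
```

```text
tab near (array([0.4187, 0.4208, 0.1289]), np.float64(0.000164256332841966)) far (array([0.5107, 0.2767, 0.1216]), np.float64(0.007515788016883907))
carton [ 0.7285 -0.0392  0.074 ] [355.4184 163.7483]
carton [ 0.6158 -0.039   0.074 ] [355.1624 197.1614]
carton [0.6267 0.1838 0.074 ] [288.3194 192.4408]
carton [0.7397 0.1793 0.074 ] [290.3418 159.0287]
sample carton [229 229 227] table [223 229 227] front [102 112 108] [225 229 228]
carton area 2074.5 [[288.7069 192.2982]
 [290.9249 159.7676]
 [357.6149 164.3147]
 [355.3969 196.8452]] [[291 160]
 [289 192]
 [355 196]
 [357 165]]
tab [[210.764  253.0225]
 [257.1461 224.0337]
 [259.7865 228.2584]
 [213.4045 257.2472]]
dial top ((10.0, 13.5), 8.139510154724121)
dial side (11, 11, 10, 10) ((16.384614944458008, 15.15384578704834), 5.506954193115234)
panel corners [array([ 0.4377, -0.071 ,  0.048 ]), array([ 0.3565, -0.2914,  0.048 ]), array([ 0.4902, -0.3354,  0.0995]), array([ 0.5728, -0.1122,  0.0995])]
(array([ 0.4704, -0.1477,  0.0878]), np.float64(0.0012308071349557584))
```

```bash
cat >> h.py <<'E'
def frame(z,y):
    z=np.array(z,float)/np.linalg.norm(z);y=np.array(y,float);y-=z*(y@z);y/=np.linalg.norm(y)
    return np.stack([np.cross(y,z),y,z],1)
def rows(p,R,pt,Rt,n,rot_n=None):
    "straight line in n rows, rows in tool axes; prints per row"
    w=Ro.from_matrix(R.T@Rt).as_rotvec();out=[]
    for i in range(n):
        Ri=R@Ro.from_rotvec(w*i/n).as_matrix()
        out.append(np.r_[Ri.T@(pt-p)/n*100,w/n])
    print("deg/row",np.degrees(np.linalg.norm(w))/n,"mm/row",np.linalg.norm(pt-p)/n*1000);print(np.round(out,3).tolist())
def cur():
    s=sensors.read_state();return s["tool_pos"],Ro.from_rotvec(s["tcp_rot"]).as_matrix(),s
E
python3 - <<'E'
from h import *
bp=np.array([[210.764,253.0225],[257.1461,224.0337],[259.7865,228.2584],[213.4045,257.2472]])
B=np.array([plane("top",q,.131) for q in bp]);print("tab",B)
yd=(B[0]+B[3]-B[1]-B[2])/2;print("len",np.linalg.norm(yd));yd/=np.linalg.norm(yd);xd=np.array([yd[1],-yd[0],0]);
# back upper edge = B[0],B[1]; 
c=(B[0]+B[1])/2-xd*.005;print("top centre",c,"yaw",np.degrees(np.arctan2(xd[1],xd[0])))
K=np.array([plane("top",q,.074) for q in [(355.4,196.85),(288.7,192.3),(290.9,159.8),(357.6,164.3)]]);print("carton",K)
yc=K[1]-K[0]+K[2]-K[3];print("len",np.linalg.norm(yc)/2,"wid",np.linalg.norm(K[3]-K[0]));yc/=np.linalg.norm(yc);print("yaw",np.degrees(np.arctan2(-yc[0],yc[1])),"front mid",(K[0]+K[1])/2)
p,R,s=cur();print(R)
for sg in(1,-1):
    Rt=frame([0,0,-1],sg*xd);print(sg,"w",Ro.from_matrix(R.T@Rt).as_rotvec())
    rows(p,R,np.r_[c[:2],.2],Rt,12)
E
```

```text
tab [[0.4229 0.4245 0.131 ]
 [0.5173 0.2812 0.131 ]
 [0.5041 0.2724 0.131 ]
 [0.4099 0.4157 0.131 ]]
len 0.17155165236277814
top centre [0.4659 0.3501 0.131 ] yaw 33.328483811804794
carton [[ 0.6169 -0.0398  0.074 ]
 [ 0.6272  0.1825  0.074 ]
 [ 0.7371  0.1774  0.074 ]
 [ 0.7268 -0.0465  0.074 ]]
len 0.22333283721037547 wid 0.11010676036822657
yaw -2.6495869911333916 front mid [0.6221 0.0714 0.074 ]
[[-0.953   0.3029 -0.0007]
 [ 0.3029  0.953  -0.0019]
 [ 0.0001 -0.002  -1.    ]]
1 w [-0.002   0.0006  0.6814]
deg/row 3.253253810714923 mm/row 32.80499086428882
[[-2.817, -1.662, 0.254, -0.0, 0.0, 0.057], [-2.906, -1.5, 0.253, -0.0, 0.0, 0.057], [-2.987, -1.333, 0.253, -0.0, 0.0, 0.057], [-3.058, -1.161, 0.252, -0.0, 0.0, 0.057], [-3.119, -0.986, 0.252, -0.0, 0.0, 0.057], [-3.17, -0.807, 0.252, -0.0, 0.0, 0.057], [-3.21, -0.626, 0.252, -0.0, 0.0, 0.057], [-3.241, -0.443, 0.251, -0.0, 0.0, 0.057], [-3.261, -0.258, 0.251, -0.0, 0.0, 0.057], [-3.27, -0.073, 0.251, -0.0, 0.0, 0.057], [-3.269, 0.113, 0.251, -0.0, 0.0, 0.057], [-3.257, 0.298, 0.251, -0.0, 0.0, 0.057]]
-1 w [-0.0008 -0.0025 -2.4602]
deg/row 11.74676179170694 mm/row 32.80499086428882
[[-2.817, -1.662, 0.254, -0.0, -0.0, -0.205], [-2.419, -2.201, 0.254, -0.0, -0.0, -0.205], [-1.92, -2.647, 0.254, -0.0, -0.0, -0.205], [-1.341, -2.983, 0.255, -0.0, -0.0, -0.205], [-0.706, -3.194, 0.255, -0.0, -0.0, -0.205], [-0.041, -3.27, 0.254, -0.0, -0.0, -0.205], [0.626, -3.21, 0.254, -0.0, -0.0, -0.205], [1.267, -3.015, 0.254, -0.0, -0.0, -0.205], [1.854, -2.694, 0.253, -0.0, -0.0, -0.205], [2.364, -2.261, 0.253, -0.0, -0.0, -0.205], [2.775, -1.732, 0.252, -0.0, -0.0, -0.205], [3.069, -1.131, 0.251, -0.0, -0.0, -0.205]]
```

Request:
{"name": "play_rows", "arguments": {
  "commands": [
    [-2.82,-1.66,0.25,0,0,0.057],
    [-2.91,-1.5,0.25,0,0,0.057],
    [-2.99,-1.33,0.25,0,0,0.057],
    [-3.06,-1.16,0.25,0,0,0.057],
    [-3.12,-0.99,0.25,0,0,0.057]
  ],
  "grip": 0
}}

```text
time: 0.52
tool_pos: [0.314, 0.5198, 0.218]
tcp_rot: [-0.921, -3.003, 0.002]
wrist_force: [0.2, 0.1, -0.7]
width: 0.997
grip_force: 0.0
```

Request:
{"name": "play_rows", "arguments": {
  "commands": [
    [-3.17,-0.81,0.25,0,0,0.057],
    [-3.21,-0.63,0.25,0,0,0.057],
    [-3.24,-0.44,0.25,0,0,0.057],
    [-3.26,-0.26,0.25,0,0,0.057],
    [-3.27,-0.07,0.25,0,0,0.057]
  ]
}}

```text
time: 0.93
tool_pos: [0.4229, 0.3976, 0.2057]
tcp_rot: [-1.339, -2.842, 0.001]
wrist_force: [-0.0, -0.1, 0.1]
width: 0.997
grip_force: 0.0
```

Request:
{"name": "play_rows", "arguments": {
  "commands": [
    [-3.27,0.11,0.25,0,0,0.057],
    [-3.26,0.3,0.25,0,0,0.057],
    [0,0,0,0,0,0],
    [0,0,0,0,0,0]
  ]
}}

```text
time: 1.27
tool_pos: [0.4665, 0.3488, 0.2005]
tcp_rot: [-1.499, -2.76, 0.002]
wrist_force: [-0.8, 0.5, -0.6]
width: 1.0
grip_force: 0.0
```

Request:
{"name": "play_rows", "arguments": {
  "commands": [
    [0,0,3,0,0,0],
    [0,0,3,0,0,0],
    [0,0,3,0,0,0],
    [0,0,1.2,0,0,0],
    [0,0,0,0,0,0]
  ]
}}

```text
time: 1.68
tool_pos: [0.4622, 0.3493, 0.0951]
tcp_rot: [-1.491, -2.761, 0.011]
wrist_force: [-0.5, -0.1, -0.6]
width: 1.002
grip_force: 0.0
```

Request:
{"name": "play_rows", "arguments": {
  "commands": [
    [0,0,0,0,0,0],
    [0,0,0,0,0,0],
    [0,0,0,0,0,0],
    [0,0,0,0,0,0],
    [0,0,0,0,0,0]
  ],
  "grip": 1,
  "force": 40
}}

```text
time: 2.1
tool_pos: [0.4669, 0.351, 0.101]
tcp_rot: [1.494, 2.762, 0.004]
wrist_force: [-0.0, -1.3, 0.3]
width: 0.298
grip_force: 0.0
```

Request:
{"name": "play_rows", "arguments": {
  "commands": [
    [0,0,0,0,0,0],
    [0,0,0,0,0,0],
    [0,0,0,0,0,0],
    [0,0,0,0,0,0],
    [0,0,0,0,0,0]
  ]
}}

```text
time: 2.52
tool_pos: [0.4666, 0.3508, 0.1003]
tcp_rot: [1.495, 2.762, 0.002]
wrist_force: [-0.8, -0.6, 5.3]
width: 0.108
grip_force: 40.4
```

```bash
python3 - <<'E'
from h import *
ims=[optics.read_camera(n)[:,:,::-1] for n in("top","side")]
a=cv2.resize(ims[0][190:280,185:285],None,fx=4,fy=4,interpolation=cv2.INTER_CUBIC);b=cv2.resize(ims[1][190:280,280:370],None,fx=4,fy=4,interpolation=cv2.INTER_CUBIC)
cv2.imwrite("pics/g1.png",np.hstack([a,b]));p,R,s=cur();print(p,s["tcp_rot"],s["wrist_force"],s["torque"],s["width"],s["q"])
E
```

```text
[0.4667 0.3508 0.1004] [1.4946 2.7624 0.0025] [-0.9164  0.4088  5.0116] [-0.0016  0.0889  0.0322] 0.1069238798625937 [ 0.6019  0.2074  1.9293 -0.      1.0031  0.023 ]
```

View pics/g1.png

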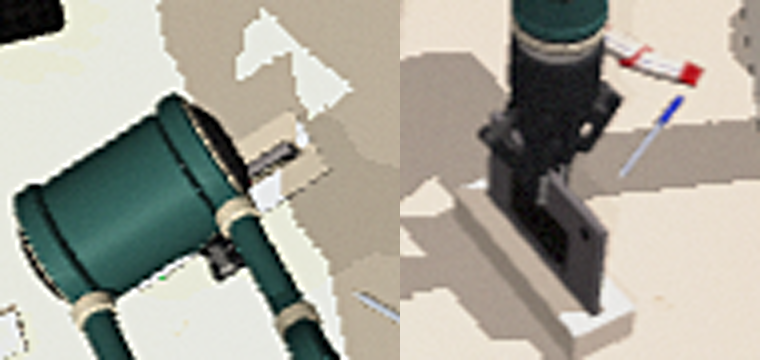

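The left crop (top view) shows the gripper over the tablet, with its free end at about (275,160). The right crop (side view) shows the fingers clamped on the middle of the tablet's upper edge. The grip holds 40 N at an opening of about 9 mm, so I'll lift.

```bash
cat > place.py <<'E'
from h import *
th=np.radians(14);yaw=np.radians(-2.65);n=np.array([np.cos(yaw),np.sin(yaw),0]);z=np.array([0,0,1.])
xt=n*np.cos(th)-z*np.sin(th);zt=n*np.sin(th)+z*np.cos(th)
F=np.array([.620,.071,0]);h=.0904
Rp=frame(-zt,xt)
def tcp(up,d): return F-n*d+z*up-.005*xt+h*zt
E
python3 - <<'E'
from place import *
p,R,s=cur()
p1=p+[0,0,.06]
pt=tcp(.04,.030);print(pt,tcp(0,.0225))
rows(p1,R,pt,Rp,10)
E
```

```text
[0.607  0.0716 0.1289] [0.6145 0.0713 0.0889]
deg/row 3.841108903507861 mm/row 31.405516895763938
[[-3.105, -0.353, 0.314, 0.024, 0.008, 0.062], [-3.123, -0.152, 0.296, 0.024, 0.008, 0.062], [-3.128, 0.049, 0.274, 0.024, 0.008, 0.062], [-3.121, 0.25, 0.246, 0.024, 0.008, 0.062], [-3.101, 0.449, 0.214, 0.024, 0.008, 0.062], [-3.068, 0.646, 0.178, 0.024, 0.008, 0.062], [-3.023, 0.839, 0.137, 0.024, 0.008, 0.062], [-2.966, 1.028, 0.092, 0.024, 0.008, 0.062], [-2.897, 1.212, 0.043, 0.024, 0.008, 0.062], [-2.816, 1.39, -0.009, 0.024, 0.008, 0.062]]
```

Request:
{"name": "play_rows", "arguments": {
  "commands": [
    [0,0,-1,0,0,0],
    [0,0,-1.5,0,0,0],
    [0,0,-2,0,0,0],
    [0,0,-1.5,0,0,0],
    [0,0,0,0,0,0]
  ]
}}

```text
time: 3.03
tool_pos: [0.4673, 0.3513, 0.1624]
tcp_rot: [1.494, 2.761, 0.006]
wrist_force: [1.4, 0.3, -1.8]
width: 0.112
grip_force: 39.6
```

Request:
{"name": "play_rows", "arguments": {
  "commands": [
    [-3.1,-0.35,0.31,0.024,0.008,0.062],
    [-3.12,-0.15,0.3,0.024,0.008,0.062],
    [-3.13,0.05,0.27,0.024,0.008,0.062],
    [-3.12,0.25,0.25,0.024,0.008,0.062],
    [-3.1,0.45,0.21,0.024,0.008,0.062]
  ]
}}

```text
time: 3.45
tool_pos: [0.5354, 0.2093, 0.1417]
tcp_rot: [-1.848, -2.419, 0.136]
wrist_force: [0.7, -0.2, -3.2]
width: 0.111
grip_force: 39.5
```

Request:
{"name": "play_rows", "arguments": {
  "commands": [
    [-3.07,0.65,0.18,0.024,0.008,0.062],
    [-3.02,0.84,0.14,0.024,0.008,0.062],
    [-2.97,1.03,0.09,0.024,0.008,0.062],
    [-2.9,1.21,0.04,0.024,0.008,0.062],
    [-2.82,1.39,0,0.024,0.008,0.062]
  ]
}}

```text
time: 3.87
tool_pos: [0.606, 0.0698, 0.1253]
tcp_rot: [-2.133, -2.034, 0.256]
wrist_force: [0.7, 0.1, -4.1]
width: 0.109
grip_force: 39.5
```

Request:
{"name": "play_rows", "arguments": {
  "commands": [
    [0,0,0,0,0,0],
    [0,0,0,0,0,0],
    [0,0,0,0,0,0]
  ]
}}

```text
time: 4.12
tool_pos: [0.6054, 0.0712, 0.1256]
tcp_rot: [-2.13, -2.036, 0.255]
wrist_force: [-0.9, 0.1, -3.2]
width: 0.111
grip_force: 40.1
```

```bash
python3 - <<'E'
from place import *
ims=[optics.read_camera(n)[:,:,::-1] for n in("top","side")]
a=cv2.resize(ims[0][140:240,275:375],None,fx=4,fy=4,interpolation=cv2.INTER_CUBIC);b=cv2.resize(ims[1][150:250,230:330],None,fx=4,fy=4,interpolation=cv2.INTER_CUBIC)
cv2.imwrite("pics/g2.png",np.hstack([a,b]));p,R,s=cur();print(p,s["wrist_force"],s["width"],s["q"])
rows(p,R,tcp(.008,.0225),Rp,3)
E
```

```text
[0.6055 0.0722 0.1266] [ 1.0145  0.6031 -4.0339] 0.11022862629867038 [0.0616 0.386  1.6648 0.0294 1.3396 0.0942]
deg/row 0.13656737478144135 mm/row 10.34145934397975
[[-0.022, 0.538, 0.883, -0.002, -0.001, 0.001], [-0.021, 0.536, 0.884, -0.002, -0.001, 0.001], [-0.019, 0.535, 0.885, -0.002, -0.001, 0.001]]
```

View pics/g2.png

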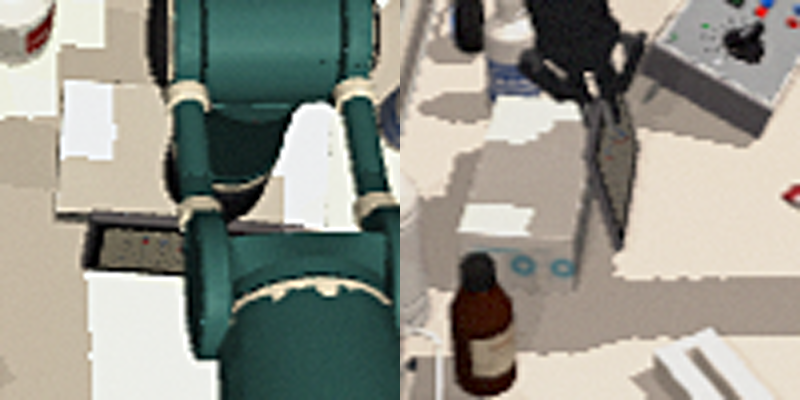

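The tablet is held tilted in front of the carton with its screen to the robot, at top-crop (140,245) and side-crop (615,170). It has clear space to the carton edge. Lowering it.

Request:
{"name": "play_rows", "arguments": {
  "commands": [
    [0,0.54,0.88,0,0,0],
    [0,0.54,0.88,0,0,0],
    [0,0.54,0.88,0,0,0],
    [0,0,0,0,0,0],
    [0,0,0,0,0,0]
  ]
}}

```text
time: 4.63
tool_pos: [0.6145, 0.0713, 0.096]
tcp_rot: [-2.129, -2.038, 0.256]
wrist_force: [-0.2, 0.7, -3.2]
width: 0.116
grip_force: 40.1
```

Request:
{"name": "play_rows", "arguments": {
  "commands": [
    [0,0.05,0.19,0,0,0],
    [0,0.05,0.19,0,0,0],
    [0,0,0,0,0,0]
  ]
}}

```text
time: 4.88
tool_pos: [0.6157, 0.071, 0.0937]
tcp_rot: [-2.131, -2.039, 0.252]
wrist_force: [0.2, 0.6, -3.5]
width: 0.11
grip_force: 40.1
```

Request:
{"name": "play_rows", "arguments": {
  "commands": [
    [0,0.05,0.19,0,0,0],
    [0,0,0,0,0,0],
    [0,0,0,0,0,0]
  ]
}}

```text
time: 5.13
tool_pos: [0.6158, 0.0709, 0.0919]
tcp_rot: [-2.131, -2.039, 0.252]
wrist_force: [-0.8, 0.1, -2.0]
width: 0.11
grip_force: 40.1
```

Request:
{"name": "play_rows", "arguments": {
  "commands": [
    [0,0.05,0.19,0,0,0],
    [0,0,0,0,0,0],
    [0,0,0,0,0,0]
  ]
}}

```text
time: 5.38
tool_pos: [0.6156, 0.071, 0.0897]
tcp_rot: [-2.131, -2.039, 0.253]
wrist_force: [-0.9, 0.2, -3.1]
width: 0.111
grip_force: 40.1
```

Request:
{"name": "play_rows", "arguments": {
  "commands": [
    [0,0.03,0.1,0,0,0],
    [0,0,0,0,0,0],
    [0,0,0,0,0,0]
  ]
}}

```text
time: 5.63
tool_pos: [0.616, 0.071, 0.0891]
tcp_rot: [-2.131, -2.039, 0.252]
wrist_force: [-0.3, -0.2, -1.3]
width: 0.113
grip_force: 40.4
```

Request:
{"name": "play_rows", "arguments": {
  "commands": [
    [0,0.03,0.1,0,0,0],
    [0,0,0,0,0,0],
    [0,0,0,0,0,0]
  ]
}}

```text
time: 5.88
tool_pos: [0.6162, 0.0712, 0.0888]
tcp_rot: [-2.132, -2.039, 0.251]
wrist_force: [-1.4, 1.5, 4.4]
width: 0.108
grip_force: 41.2
```

The lower edge touched the table at z 0.0888, as predicted. I'll open partly and withdraw along the tool axis.

Request:
{"name": "play_rows", "arguments": {
  "commands": [
    [0,0,0,0,0,0],
    [0,0,0,0,0,0],
    [0,0,0,0,0,0],
    [0,0,0,0,0,0]
  ],
  "grip": 0.65
}}

```text
time: 6.22
tool_pos: [0.6157, 0.0708, 0.0873]
tcp_rot: [-2.131, -2.039, 0.253]
wrist_force: [-0.0, 0.4, 0.0]
width: 0.347
grip_force: 0.0
```

```bash
python3 - <<'E'
from place import *
ims=[optics.read_camera(n)[:,:,::-1] for n in("top","side")]
a=cv2.resize(ims[0][140:240,275:375],None,fx=4,fy=4,interpolation=cv2.INTER_CUBIC);b=cv2.resize(ims[1][150:250,230:330],None,fx=4,fy=4,interpolation=cv2.INTER_CUBIC)
cv2.imwrite("pics/g3.png",np.hstack([a,b]));p,R,s=cur();print(p,s["wrist_force"],s["width"],s["q"])
E
```

```text
[0.6157 0.0709 0.0874] [ 1.1196 -0.9133  0.0017] 0.35070764829960704 [0.0588 0.4401 1.6673 0.029  1.2821 0.0915]
```

View pics/g3.png

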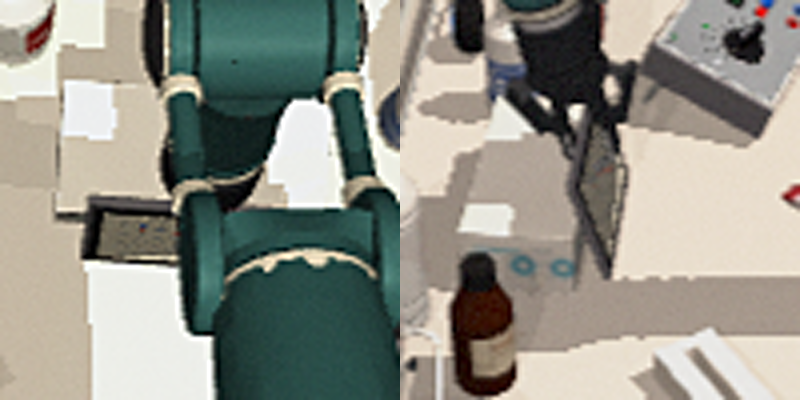

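It now leans on the carton at side-crop (600,200), with the lower edge in front and both fingers free. I'll withdraw and work out the dial grasp.

Request:
{"name": "play_rows", "arguments": {
  "commands": [
    [0,0,-1,0,0,0],
    [0,0,-2,0,0,0],
    [0,0,-3,0,0,0],
    [0,0,-3,0,0,0],
    [0,0,0,0,0,0]
  ]
}}

```text
time: 6.73
tool_pos: [0.6432, 0.0699, 0.1829]
tcp_rot: [-2.138, -2.045, 0.239]
wrist_force: [1.6, -0.2, 1.6]
width: 0.348
grip_force: 0.0
```

```bash
cat > dial.py <<'E'
from h import *
yaw=np.radians(-20.2);t=np.radians(20);c=np.array([np.cos(yaw),np.sin(yaw),0])
N=-np.sin(t)*c+np.cos(t)*np.array([0,0,1]);U=np.cos(t)*c+np.sin(t)*np.array([0,0,1])
M=np.array([.4643,-.2025,.074])
def onpanel(px,h):
    o,d=ray("top",px);return o+d*(((M-o)@N+h)/(d@N))
base=onpanel((390,243.5),.005)-.005*N
def bar(deg): return Ro.from_rotvec(N*np.radians(deg)).apply(U)  # deg ccw of up-slope
E
python3 - <<'E'
from dial import *
print("base",base,"grip",base+.02*N, "xc,yc",(base-M)@U,(base-M)@np.cross(N,U))
for d in(72,48): print(d,[proj(n,base+.029*N+k*.021*bar(d)) for n in("top","side") for k in(1,-1)])
print("green",[proj(n,base+.034*U) for n in("top","side")])
for n,(x0,x1,y0,y1) in(("top",(376,404,230,258)),("side",(305,326,150,170))):
    im=cv2.imread(f"{n}_raw.png");print(n);print(im[y0:y1,x0:x1].max(2))
    cv2.imwrite(f"d_{n}.png",cv2.resize(im[y0:y1,x0:x1],(380,380),interpolation=cv2.INTER_CUBIC))
cv2.imwrite("pics/d1.png",np.hstack([cv2.imread("d_top.png"),cv2.imread("d_side.png")]))
E
```

```text
base [ 0.4665 -0.1553  0.0688] grip [ 0.4601 -0.153   0.0876] xc,yc -0.015115320154725302 0.045040823790172775
72 [array([386.0336, 241.9331]), array([395.9604, 249.9753]), array([315.8862, 159.0854]), array([321.613 , 155.8958])]
48 [array([388.2685, 240.3797]), array([393.7202, 251.508 ]), array([314.734 , 157.7034]), array([322.764 , 157.2561])]
green [array([394.0875, 233.942 ]), array([309.6755, 158.325 ])]
top
[[176 185 187 189 186 185 190 189 149 181 190 190 194 197 200 194 194 196
  200 186 183 195 199 196 191 194 190 195]
 [182 185 186 189 189 188 188 190 149 183 190 191 195 199 202 196 195 195
  198 196 192 192 195 191 196 195 191 194]
 [185 191 193 189 189 188 186 190 193 197 195 190 195  81  78 186 198 201
  147 128 189 197 193 195 198 202 199 197]
 [189 193 161 117 174 190 189 190 200  76 177 198 194 201  75 175 197 202
   61 177 202 197 197 201 157  96 178 200]
 [193 189 205 246 215 194 193 195 200 115 178 200 201 202 197 195 199 202
   81 178 205 200 206 152 189 201 199 192]
 [189 187 200 214 195 196 199 200 201 205 206 146 227 223 255 255 198 218
  209 203 199 206 125
[... 3682 characters left out ...]
2 143 123 171 127  51  64  39  22  32  27  28  22  29 155 174
  167 163 162]
 [160 154 160 159 158 169 141  77  31  25  27  23  28  30  22  27 152 175
  165 168 163]
 [157 158 158 159 173 172 141 160 117  36  18  21  29  13  15 133 167 168
  165 166 162]
 [163 154 159 187 219 185 160 166 165 175 168  99  32  57  46 151 174 164
  167 166 161]
 [218 191 155 160 170 161 162 164 164 166 170 165 152 158 161 164 164 164
  167 163 165]
 [168 199 214 186 159 159 162 165 166 166 168 172 166 166 167 165 165 161
  165 165 161]
 [ 78 120 173 198 190 182 171 163 165 164 167 165 167 163 166 166 162 166
  166 160 163]
 [ 70  70  90 145 169 142 146 162 162 164 169 163 165 166 168 167 165 165
  161 163 160]]
```

View pics/d1.png

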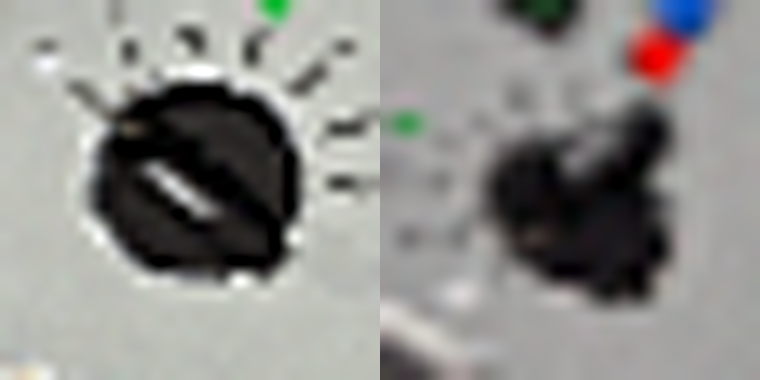

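The dial's white pointer line runs from (391,245.5) to (387,242), towards the white dot at (379,234). That matches the 72° prediction of (386,242), so the dial is at the end stop and needs three clicks.

```bash
cat >> dial.py <<'E'
yd0=-np.cross(N,bar(72))
R0=frame(-N,yd0)
E
python3 - <<'E'
from dial import *
p,R,s=cur();print(p,yd0,s["q"])
rows(p,R,base+.085*N,R0,14)
# tablet/carton check
ims=[optics.read_camera(n)[:,:,::-1] for n in("top","side")]
for i,n in zip(ims,("top","side")): cv2.imwrite(f"after_{n}.png",i)
E
```

```text
[0.6432 0.0699 0.1829] [ 0.732  -0.5986  0.3253] [0.0553 0.3979 1.5369 0.0272 1.4418 0.0928]
deg/row 3.4898369393464033 mm/row 21.318786883181538
[[-1.602, -1.292, 0.557, -0.042, 0.005, 0.044], [-1.66, -1.242, 0.495, -0.042, 0.005, 0.044], [-1.716, -1.188, 0.436, -0.042, 0.005, 0.044], [-1.769, -1.128, 0.379, -0.042, 0.005, 0.044], [-1.819, -1.063, 0.324, -0.042, 0.005, 0.044], [-1.866, -0.995, 0.272, -0.042, 0.005, 0.044], [-1.909, -0.922, 0.222, -0.042, 0.005, 0.044], [-1.949, -0.845, 0.175, -0.042, 0.005, 0.044], [-1.986, -0.765, 0.132, -0.042, 0.005, 0.044], [-2.018, -0.681, 0.092, -0.042, 0.005, 0.044], [-2.046, -0.595, 0.055, -0.042, 0.005, 0.044], [-2.071, -0.506, 0.021, -0.042, 0.005, 0.044], [-2.091, -0.414, -0.008, -0.042, 0.005, 0.044], [-2.107, -0.321, -0.034, -0.042, 0.005, 0.044]]
```

Request:
{"name": "play_rows", "arguments": {
  "commands": [
    [-1.6,-1.29,0.56,-0.042,0.005,0.044],
    [-1.66,-1.24,0.5,-0.042,0.005,0.044],
    [-1.72,-1.19,0.44,-0.042,0.005,0.044],
    [-1.77,-1.13,0.38,-0.042,0.005,0.044],
    [-1.82,-1.06,0.32,-0.042,0.005,0.044]
  ]
}}

```text
time: 7.25
tool_pos: [0.5629, -0.0077, 0.1617]
tcp_rot: [-2.475, -1.888, 0.043]
wrist_force: [-0.6, 0.2, 0.6]
width: 0.35
grip_force: 0.0
```

Request:
{"name": "play_rows", "arguments": {
  "commands": [
    [-1.87,-1.0,0.27,-0.042,0.005,0.044],
    [-1.91,-0.92,0.22,-0.042,0.005,0.044],
    [-1.95,-0.85,0.18,-0.042,0.005,0.044],
    [-1.99,-0.77,0.13,-0.042,0.005,0.044],
    [-2.02,-0.68,0.09,-0.042,0.005,0.044]
  ],
  "grip": 0.4
}}

```text
time: 7.67
tool_pos: [0.4896, -0.0845, 0.1505]
tcp_rot: [2.58, 1.551, 0.176]
wrist_force: [-0.3, -0.0, -0.1]
width: 0.601
grip_force: 0.0
```

Request:
{"name": "play_rows", "arguments": {
  "commands": [
    [-2.05,-0.6,0.06,-0.042,0.005,0.044],
    [-2.07,-0.51,0.02,-0.042,0.005,0.044],
    [-2.09,-0.41,0,-0.042,0.005,0.044],
    [-2.11,-0.32,-0.03,-0.042,0.005,0.044],
    [0,0,0,0,0,0]
  ]
}}

```text
time: 8.08
tool_pos: [0.4277, -0.1455, 0.1388]
tcp_rot: [2.59, 1.255, 0.33]
wrist_force: [-0.9, 0.1, -1.1]
width: 0.602
grip_force: 0.0
```

```bash
python3 - <<'E'
from dial import *
p,R,s=cur();print(p,s["q"],s["width"])
rows(p,R,base+.085*N,R0,1)
ims=[optics.read_camera(n)[:,:,::-1] for n in("top","side")]
a=cv2.resize(ims[0][140:270,270:410],None,fx=3,fy=3,interpolation=cv2.INTER_CUBIC);b=cv2.resize(ims[1][110:240,230:350],None,fx=3,fy=3,interpolation=cv2.INTER_CUBIC)
cv2.imwrite("pics/g4.png",np.hstack([a,b]))
E
```

```text
[ 0.4277 -0.1455  0.1388] [-0.3865 -0.3187  2.3858  0.0066  0.7398  0.2779] 0.6022731636948255
deg/row 0.910658831669326 mm/row 15.224178154307818
[[0.81, 1.147, -0.587, -0.012, 0.011, -0.001]]
```

View pics/g4.png

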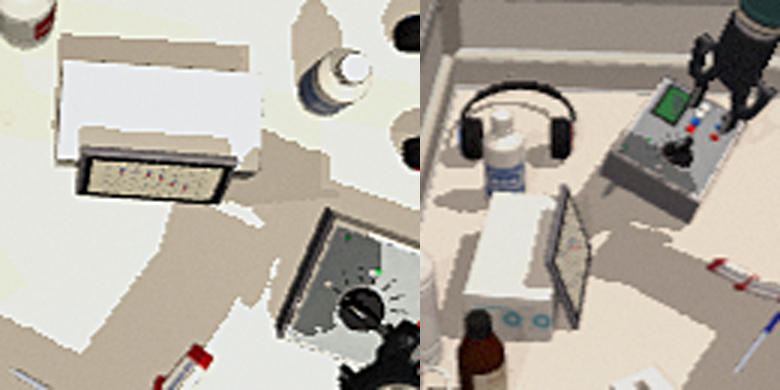

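The tablet stands leaning on the carton, square to it, at top-crop (155,175), with the screen towards the robot. The carton and bottles are unmoved. Now I'll correct the pre-grasp pose above the dial.

Request:
{"name": "play_rows", "arguments": {
  "commands": [
    [0,0,0,0,0,0],
    [0,0,0,0,0,0]
  ]
}}

```text
time: 8.35
tool_pos: [0.4345, -0.1455, 0.1434]
tcp_rot: [2.583, 1.258, 0.338]
wrist_force: [0.3, -0.8, 0.5]
width: 0.6
grip_force: 0.0
```

```bash
python3 - <<'E'
from dial import *
p,R,s=cur();print(p,base+.085*N)
rows(p,R,base+.085*N,R0,2)
E
```

```text
[ 0.4345 -0.1455  0.1434] [ 0.4392 -0.1453  0.1487]
deg/row 0.2851542995373866 mm/row 3.559277556475758
[[0.177, 0.254, -0.176, -0.003, 0.003, 0.002], [0.178, 0.254, -0.175, -0.003, 0.003, 0.002]]
```

Request:
{"name": "play_rows", "arguments": {
  "commands": [
    [0.18,0.25,-0.18,-0.003,0.003,0.002],
    [0.18,0.25,-0.18,-0.003,0.003,0.002],
    [0,0,2,0,0,0],
    [0,0,1.5,0,0,0],
    [0,0,0,0,0,0]
  ]
}}

```text
time: 8.77
tool_pos: [0.4489, -0.1488, 0.1132]
tcp_rot: [2.585, 1.254, 0.346]
wrist_force: [-0.7, 0.5, -0.2]
width: 0.598
grip_force: 0.0
```

Request:
{"name": "play_rows", "arguments": {
  "commands": [
    [0,0,0,0,0,0],
    [0,0,0,0,0,0]
  ]
}}

```text
time: 8.93
tool_pos: [0.45, -0.1495, 0.1161]
tcp_rot: [2.582, 1.252, 0.349]
wrist_force: [-0.3, -0.7, 0.4]
width: 0.597
grip_force: 0.0
```

```bash
python3 - <<'E'
from dial import *
p,R,s=cur();print(p,s["q"],s["wrist_force"])
rows(p,R,base+.05*N,R0,1)
rows(p,R,base+.0095*N,R0,3)
ims=[optics.read_camera(n)[:,:,::-1] for n in("top","side")]
a=cv2.resize(ims[0][215:275,360:430],None,fx=5,fy=5,interpolation=cv2.INTER_CUBIC);b=cv2.resize(ims[1][130:190,290:350],None,fx=5,fy=5,interpolation=cv2.INTER_CUBIC)
cv2.imwrite("pics/g5.png",np.hstack([a,b]))
E
```

```text
[ 0.45   -0.1495  0.1161] [-0.3791 -0.2398  2.3796  0.0132  0.6533  0.2797] [-0.3359 -0.7498  0.3659]
deg/row 0.08535772084280896 mm/row 0.5713045064981991
[[0.03, 0.021, 0.044, -0.0, 0.001, -0.001]]
deg/row 0.028452573614269654 mm/row 13.64689066159345
[[0.012, 0.007, 1.365, -0.0, 0.0, -0.0], [0.011, 0.007, 1.365, -0.0, 0.0, -0.0], [0.011, 0.007, 1.365, -0.0, 0.0, -0.0]]
```

View pics/g5.png

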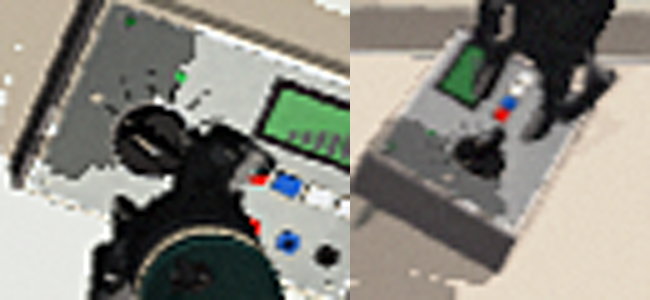

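```bash
python3 - <<'E'
from dial import *
p,R,s=cur()
for n in("top","side"):
    print(n,"tcp",proj(n,p),"tips",[proj(n,p+R@[0,k*.035,-.008]) for k in(1,-1)],"base",proj(n,base),"grip",proj(n,base+.02*N),"rim",[proj(n,base+.005*N+.0255*bar(a)) for a in(0,90,180,270)])
E
```

```text
top tcp [392.0781 248.2515] tips [array([400.0839, 241.1744]), array([384.8816, 256.9509])] base [389.7959 242.9988] grip [390.6215 245.0257] rim [array([393.2261, 236.6965]), array([382.7346, 240.6546]), array([386.8064, 250.2349]), array([397.2747, 246.349 ])]
side tcp [320.6475 153.8112] tips [array([315.573 , 147.4101]), array([327.1936, 157.6084])] base [316.3115 162.1506] grip [318.0015 158.9406] rim [array([311.7419, 158.4778]), array([314.6953, 164.3711]), array([321.7315, 164.2345]), array([318.7276, 158.3942])]
```

The fingertips appear where projected (top-crop (200,130) and (122,208)), straddling the bar axis. Descending and closing.

Request:
{"name": "play_rows", "arguments": {
  "commands": [
    [0.01,0.01,1.5,0,0,0],
    [0.01,0.01,1.5,0,0,0],
    [0.01,0,0.6,0,0,0],
    [0,0,0.35,0,0,0],
    [0,0,0,0,0,0]
  ]
}}

```text
time: 9.45
tool_pos: [0.4623, -0.1541, 0.0782]
tcp_rot: [2.583, 1.252, 0.348]
wrist_force: [0.4, 0.2, 0.0]
width: 0.6
grip_force: 0.0
```

Request:
{"name": "play_rows", "arguments": {
  "commands": [
    [0,0,0,0,0,0],
    [0,0,0,0,0,0],
    [0,0,0,0,0,0],
    [0,0,0,0,0,0]
  ],
  "grip": 1,
  "force": 25
}}

```text
time: 9.78
tool_pos: [0.4659, -0.1563, 0.0815]
tcp_rot: [2.574, 1.249, 0.356]
wrist_force: [7.4, -7.9, -3.3]
width: 0.131
grip_force: 31.3
```

Request:
{"name": "play_rows", "arguments": {
  "commands": [
    [0,0,0,0,0,0],
    [0,0,0,0,0,0],
    [0,0,0,0,0,0],
    [0,0,0,0,0,0]
  ]
}}

```text
time: 10.12
tool_pos: [0.4659, -0.1564, 0.0815]
tcp_rot: [2.574, 1.248, 0.356]
wrist_force: [6.8, -7.3, -2.6]
width: 0.129
grip_force: 31.4
```

```bash
python3 - <<'E'
from dial import *
p,R,s=cur();print(p,s["width"]*85,"wf tool",R.T@s["wrist_force"],"tq tool",R.T@s["torque"],s["wrist_force"])
print("off tool (cm)",R.T@(p-base)*100,"height",(p-base)@N,"rotdev",Ro.from_matrix(R0.T@R).as_rotvec())
E
```

```text
[ 0.4659 -0.1564  0.0815] 10.925507557164282 wf tool [-1.9929  8.4817  5.5514] tq tool [-1.0158 -0.3946 -0.0615] [ 6.7996 -7.3357 -2.5851]
off tool (cm) [ 0.0165  0.4409 -1.1937] height 0.011974962112587176 rotdev [-0.0086 -0.0001  0.0007]
```

Request:
{"name": "play_rows", "arguments": {
  "commands": [
    [0,0.2,0,0,0,0],
    [0,0.15,0,0,0,0],
    [0,0,0,0,0,0],
    [0,0,0,0,0,0]
  ]
}}

```text
time: 10.45
tool_pos: [0.466, -0.1565, 0.0814]
tcp_rot: [2.581, 1.25, 0.351]
wrist_force: [-2.9, 1.3, 8.3]
width: 0.133
grip_force: 33.4
```

```bash
python3 - <<'E'
from dial import *
p,R,s=cur();print(p,s["width"]*85,"wf tool",R.T@s["wrist_force"],"tq tool",R.T@s["torque"])
print("off tool (cm)",R.T@(p-base)*100)
E
```

```text
[ 0.466  -0.1565  0.0814] 11.281658637522701 wf tool [ 0.1544 -0.1298 -8.8522] tq tool [ 0.4191  0.0353 -0.0639]
off tool (cm) [ 0.0094  0.4458 -1.1832]
```

Request:
{"name": "play_rows", "arguments": {
  "commands": [
    [0,0,-0.1,0,0,0],
    [0,0,0,0,0,0]
  ],
  "force": 50
}}

```text
time: 10.62
tool_pos: [0.4659, -0.1565, 0.0816]
tcp_rot: [2.58, 1.25, 0.352]
wrist_force: [5.2, -0.9, -1.7]
width: 0.127
grip_force: 51.8
```

Request:
{"name": "play_rows", "arguments": {
  "commands": [
    [0,0,0,0,0,0.105],
    [0,0,0,0,0,0.105],
    [0,0,0,0,0,0.105],
    [0,0,0,0,0,0.104],
    [0,0,0,0,0,0]
  ]
}}

```text
time: 11.03
tool_pos: [0.466, -0.1566, 0.0816]
tcp_rot: [2.83, 0.694, 0.428]
wrist_force: [4.5, -2.0, -2.1]
width: 0.125
grip_force: 51.7
```

```bash
cat > chk.py <<'E'
from dial import *
p,R,s=cur();print(p,s["width"]*85,"wf tool",R.T@s["wrist_force"],"tq tool",R.T@s["torque"],s["grip_force"])
w=Ro.from_matrix(R0.T@R).as_rotvec();print("turned deg",np.degrees(w),"off in R0 (cm)",R0.T@(p-base)*100,s["q"],s["time"])
E
python3 chk.py
```

```text
[ 0.466  -0.1566  0.0816] 10.588717155503826 wf tool [2.3515 3.1316 3.6726] tq tool [-0.216  0.422 -0.066] 51.69953227043152
turned deg [-0.1585  0.0116 24.2226] off in R0 (cm) [ 0.0088  0.4539 -1.2028] [-0.3808 -0.1442  2.3799  0.0162  0.5545  0.6967] 11.0333
```

The dial turned one click with low forces. Two more to go.

Request:
{"name": "play_rows", "arguments": {
  "commands": [
    [0,0,0,0,0,0.105],
    [0,0,0,0,0,0.105],
    [0,0,0,0,0,0.105],
    [0,0,0,0,0,0.104],
    [0,0,0,0,0,0]
  ]
}}

```text
time: 11.45
tool_pos: [0.4661, -0.1567, 0.0816]
tcp_rot: [2.968, 0.094, 0.488]
wrist_force: [4.5, -1.9, -1.8]
width: 0.124
grip_force: 51.6
```

Request:
{"name": "play_rows", "arguments": {
  "commands": [
    [0,0,0,0,0,0.105],
    [0,0,0,0,0,0.105],
    [0,0,0,0,0,0.105],
    [0,0,0,0,0,0.09],
    [0,0,0,0,0,0]
  ]
}}

```text
time: 11.87
tool_pos: [0.4661, -0.1568, 0.0817]
tcp_rot: [2.987, -0.515, 0.529]
wrist_force: [5.0, -2.7, -2.6]
width: 0.125
grip_force: 51.6
```

```bash
python3 chk.py; python3 - <<'E'
from dial import *
ims=[optics.read_camera(n)[:,:,::-1] for n in("top","side")]
a=cv2.resize(ims[0][140:275,270:430],None,fx=3,fy=3,interpolation=cv2.INTER_CUBIC);b=cv2.resize(ims[1][130:205,270:350],None,fx=4,fy=4,interpolation=cv2.INTER_CUBIC)
b=cv2.copyMakeBorder(b,0,a.shape[0]-b.shape[0],0,0,0);cv2.imwrite("pics/g6.png",np.hstack([a,b]))
E
```

```text
[ 0.4661 -0.1568  0.0817] 10.600979541198448 wf tool [4.368  0.8831 4.4164] tq tool [ 0.0994  0.5013 -0.0192] 51.62039279937744
turned deg [-0.1756  0.0837 71.3424] off in R0 (cm) [-0.0077  0.4774 -1.2041] [-0.3811 -0.1442  2.3798  0.0158  0.5543  1.519 ] 11.8667
```

View pics/g6.png

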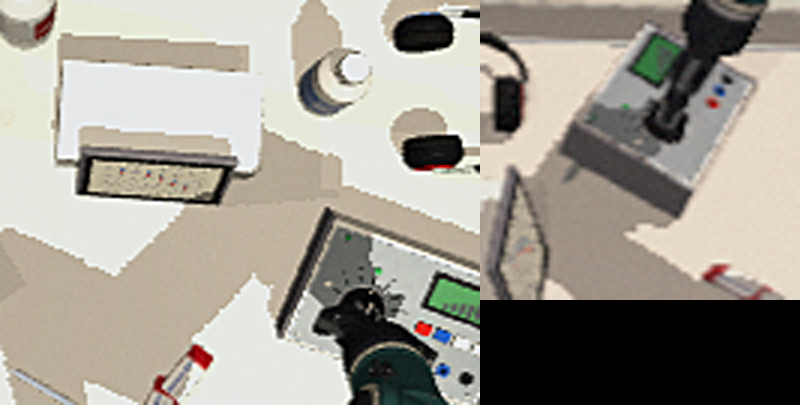

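The tablet still leans squarely at top-crop (155,175), and the gripper holds the dial with the fingers lined up towards the green dot (378,270). I'll probe the detent torque slightly to confirm that it's centred.

Request:
{"name": "play_rows", "arguments": {
  "commands": [
    [0,0,0,0,0,0.035],
    [0,0,0,0,0,0],
    [0,0,0,0,0,0]
  ]
}}

```text
time: 12.22
tool_pos: [0.4661, -0.1568, 0.0816]
tcp_rot: [2.983, -0.562, 0.532]
wrist_force: [5.3, -3.1, -2.9]
width: 0.125
grip_force: 51.6
```

```bash
python3 chk.py
```

```text
[ 0.4661 -0.1568  0.0816] 10.613858827904837 wf tool [4.6817 0.9637 4.8402] tq tool [ 0.0266  0.5187 -0.0881] 51.61400377750397
turned deg [-0.1741  0.0802 73.1275] off in R0 (cm) [-0.0121  0.4736 -1.2006] [-0.3811 -0.1441  2.3798  0.0158  0.5542  1.5502] 12.2167
```

Request:
{"name": "play_rows", "arguments": {
  "commands": [
    [0,0,0,0,0,-0.07],
    [0,0,0,0,0,0],
    [0,0,0,0,0,0]
  ]
}}

```text
time: 12.47
tool_pos: [0.4661, -0.1568, 0.0817]
tcp_rot: [2.99, -0.456, 0.526]
wrist_force: [5.0, -3.7, -3.3]
width: 0.127
grip_force: 51.6
```

```bash
python3 chk.py
```

```text
[ 0.4661 -0.1568  0.0817] 10.766780615904038 wf tool [4.3507 1.9689 5.2024] tq tool [0.0122 0.4974 0.074 ] 51.62429630756378
turned deg [-0.171   0.081  69.1218] off in R0 (cm) [-0.0061  0.474  -1.2026] [-0.3811 -0.1442  2.3798  0.016   0.5543  1.4801] 12.4667
```

The torque changes sign at about 71°, which is the detent centre. I'll return there and hand in.

Request:
{"name": "play_rows", "arguments": {
  "commands": [
    [0,0,0,0,0,0.033],
    [0,0,0,0,0,0],
    [0,0,0,0,0,0]
  ]
}}

```text
time: 12.72
tool_pos: [0.4661, -0.1568, 0.0817]
tcp_rot: [2.987, -0.506, 0.529]
wrist_force: [5.3, -3.2, -2.4]
width: 0.125
grip_force: 51.6
```

```bash
python3 chk.py; python3 -c "
from workcell import order
print(order.finish_job())"
```

```text
[ 0.4661 -0.1568  0.0817] 10.646649644992186 wf tool [4.8883 1.282  4.313 ] tq tool [0.0288 0.5387 0.0554] 51.621814370155334
turned deg [-0.1738  0.0821 71.0162] off in R0 (cm) [-0.0079  0.4757 -1.2025] [-0.3811 -0.1441  2.3798  0.0159  0.5542  1.5133] 12.7167
the job is handed in; nothing more can be done
None
```

I handed the job in at 12.7 s: the tablet leans on the carton's long side with its screen towards the robot, and the gripper holds the dial at its third stop; the verdict was not shown.

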